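Close the air cleaner's filter hatch and lock its two quarter-turn fasteners

ROBOT

A 6-joint arm with a two-finger parallel gripper is mounted at the origin on a cart in front of the work surface, level with it; the furniture and walls round the work are solid. World frame = base frame: x ahead of the robot, y to its left, z up, the work surface at z = 0. Lengths are in mm, angles in rad, forces in N, time in s.
With the tool pointing down it reaches from about 350 to 975 mm from the base axis. Payload 7.1 kg.
Tool frame: the origin (TCP) lies midway between the tips of the shut fingers; the grasp point (between the pads) lies 19 mm behind it (ctrl.tcp_to_grasp is the distance from the TCP to the grasp point, in mm); z points along the fingers, y is the line along which they close (so a half turn about z gives the same grasp; the last joint's range is limited). The gripper opens to 88 mm and grips with 3 to 60 N. Pads are 20 mm wide; open, the fingers measure 115 mm over their backs; the gripper's body (75 mm by 178 mm) begins 61 mm behind the grasp point.
Start: joints at [-1.311, 0.423, 1.63, -0, 1.089, -0.019], TCP at [172.02, -600.844, 222.675] pointing down, gripper open.
Joint ranges: [-3, 3], [-0.9, 2.11], [0.09, 2.58], [-1.31, 4.45], [0.11, 2.69], [-2.54, 2.54]. Speed limits (rad/s): [2.39, 2.39, 3.01, 3.14, 3.14, 3.14].

INTERFACE

Orientations are given as a rotation vector (axis times angle).
In Python, from workcell import get_obs, cams, ticket, boxes_of, ctrl gives the robot as it stands.
- The arm moves only by the shell command python3 -m creep 'ROWS' [OPENING]. ROWS is JSON, one flat list of numbers, 4 for each row, row after row: the shift along the world's x, y, z in m, then the turn about the world's z in rad. In form: [tx, ty, tz, spin, tx, ty, tz, spin, ...]. A call has 1 to 10 rows; each row is the pose to reach, as a shift and turn from the pose commanded when the call began; what a row does not reach only later rows make up. A row lasts 1/12 s, in which the tool goes at most 41.7 mm and 7.16 degrees, less where a joint would pass 70% of its speed; a pose out of reach is approached as far as the arm can. A call with a gripper value outside its range is refused whole. OPENING is the opening, from 0 (shut) to 1 (fully open), set as the call begins (- or left out, the last holds). The fingers move at their own pace and stop on an object; the grip force is fixed at half the most. Time passes only in rows, so rows that repeat a pose let the fingers close. It gives the time, the measured TCP pose, the force, the opening and the grip force at its end, in the units of the state.
- get_obs(): the state, without advancing time (a new reading comes with each control period).
- cams.get_image(name): name is "scene" or "top"; returns (picture, depth): 400x640x3 uint8, red, green, blue; 400x640 float32, mm along the optical axis (not along the pixel's ray), 0 where there is no reading.
- cams.get_calibration(name): a dict with "mtx" (3x3 intrinsics, pixels), "D" ([k1, k2, p1, p2, k3] as OpenCV has them; the pictures are not rectified), "R" (3x3) and "t" (3): a world point X has camera coordinates R X + t. Camera axes: x right, y down, z forward; pixel columns grow to the right and rows downward; lengths in mm; the calibration is good to about 2 mm. A picture is of the moment at which its call begins. get_calibration takes no time and is no camera call.
- ticket.close_job(): hands the job in; it is judged then, once.
Trained networks look in the newest picture that a camera, given by its name, has taken for a name from the list of things; names that differ only in an ending like _2 or _b are one class to them, and where a whole thing is asked for, a point or a joint stands for the part that bears it (a point fixed in the world has none). Each returns a list of dicts, best first, with "score" (0 to 1); they miss things now and then, are a little off and sometimes report something else, mostly with a low value. They report only what shows in the picture. A call takes as long as a camera call.
- boxes_of(camera, target): "centre" ([column, row] in pixels, amid what is visible of it).
The state is a dict: "t": time; "qpos": joint angles; "qvel": joint speeds; "joint_torque": joint torques, N m; "ee_pos": TCP position; "orientation": TCP orientation; "ft_force": force on the tool from outside, world axes, zero at the start; "moment": the same for the moment, N m; "width": finger opening in mm; "grasp_force": force on a finger pad.
Only numpy, scipy, OpenCV 4.12 (cv2) and the standard library are available. Lean on these libraries where they do the work, as an engineer would, in place of code of your own. Each camera call takes 0.05 s, during which the arm holds its last target. There are 200 camera calls.

TASK

A fresh filter is in the bench air cleaner, but its hatch still stands ajar: push the hatch down with your fingertips until it lies on its seal, then set a fingertip in the slot of each of the two fasteners and turn it clockwise a quarter turn to its stop, so that both cams lock and draw the hatch down flush. Only touch and push: pick nothing up, do not swing the hatch further open, do not lift the air cleaner or shove it along the table, and leave the things round it where they are. Finish with the hand clear.

Things in the scene. Friction and masses are not known exactly. Their poses are not given: they have to be found in the camera images.
- air_cleaner: White bench air cleaner, 280 (x) by 340 (y) by 100 mm housing, 4 kg, loose on four rubber feet; origin at the centre of its underside on the table; its own -x is the front (louvres, control strip), z up. A grey hatch lies over the filter well in its top.
- hinge_line (a point): Middle of the hatch's hinge axis, fixed in the housing: 88 mm behind the housing's centre and 108 mm above the table; the axis runs along the housing's y.
- hatch (a joint): Angle of the hatch, rad: 0 flush shut, grows as its front edge rises (limit 1.3); starts at 0.35 to 0.75. The stiff hinge holds it where it is left; 2 to 4 N near the front edge push it down. From 0.018 down a rubber seal under the front edge carries it and takes 10 N there to press flush; let go, the hatch springs back to about 0.01, from where the cams draw it down.
- hatch_front (a point): Point on the hatch's top face, on its middle line, 190 mm in front of the hinge axis and 6.5 mm above the plane through that axis. Axes: x toward the hinge, z out of the top face. The hatch is a grey plate 14 mm thick, 196 by 300 mm, its front edge 206 mm from the hinge axis. The plain land between the fasteners, round this point, is 56 mm wide: push here.
- slot_left (a point): Left fastener (housing's +y side): slot centre at the level of the hatch's top face, on the turning axis (the hatch's z), 145 mm in front of the hinge axis, 72 mm left of the middle. Black disc 81 mm across, flush in the hatch; a straight slot 30 mm wide, 12 mm deep, with a grey floor runs right across it between two D-shaped lands. x: along the slot; y: across it.
- slot_right (a point): The same on the right fastener, 72 mm to the right of the middle (the housing's -y side).
- fastener_left (a joint): Turn of the left fastener, rad, clockwise from above: 0 unlocked (slot parallel to the hatch's front edge), 1.571 locked at the stop (slot from front to back, at the white mark). Starts at 0 to 0.2; stays where left. The cam begins to draw at 0.8, sits on the flat of its keeper from 1.15; turning takes 0.04 to 0.15 N m.
- fastener_right (a joint): The same for the right fastener; it too locks clockwise. Either fastener must be under 0.35 while the hatch comes down, or its cam, a 38 mm steel tongue under the hatch, lands on top of the keeper and holds the hatch up.
- specimen_cup_1: Specimen cup, screw lid, 55 mm across and 72 mm high; a bystander, leave it alone. Origin at the centre of its underside.
- specimen_cup_2: Specimen cup, screw lid, 55 mm across and 72 mm high; a bystander, leave it alone. Origin at the centre of its underside.
- specimen_cup_3: Specimen cup, screw lid, 55 mm across and 72 mm high; a bystander, leave it alone. Origin at the centre of its underside.
- dropper_bottle: Brown dropper bottle, 33 mm across and 106 mm high; a bystander, leave it alone. Origin at the centre of its underside.
- bench_timer: Countdown timer, 64 by 62 by 22 mm, lying flat; a bystander, leave it alone. Origin at the centre of its underside.
- marker_black: Black-capped marker, 138 mm long along its y, lying; a bystander, leave it alone. Origin at the centre of its underside.
- tube_green: Sample tube with a green cap, 88 mm long along its y, lying; a bystander, leave it alone. Origin at the centre of its underside.

How it is judged (in metres and radians):
On the way, in this order (a step that is already met when the one before it is completed fails the run):
1. the hatch is down on its seal with both fasteners still unlocked (value of joint hatch below 0.03 rad and value of joint each of fastener_left, fastener_right below 0.6 rad), for 0.1 s.
2. one fastener (either) is turned home and has drawn the hatch down (value of joint any of fastener_left, fastener_right above 1.4 rad and value of joint hatch below 0.01 rad), for 0.1 s.
At the end, for the whole second after the job is handed in: Both fasteners are turned clockwise at least 80 degrees (1.40 rad) of their quarter turn, the hatch is drawn down flush (within 0.006 rad, about 1 mm at its front edge), and the air cleaner stands at rest on its feet within 30 mm of where it stood (value of joint each of fastener_left, fastener_right above 1.4 rad and value of joint hatch below 0.006 rad and linear speed of air_cleaner below 0.01 m/s and distance of air_cleaner from where it was at the start of the episode below 0.03 m and angle between air_cleaner's own z axis and vertical below 0.03 rad); the robot touches nothing.
It fails at once if the hatch is swung further open (beyond 0.95 rad) (value of joint hatch above 0.95 rad).
It fails at once if the air cleaner is lifted (10 mm) or tipped (height (world z) of air_cleaner above 0.01 m or angle between air_cleaner's own z axis and vertical above 0.12 rad).
It fails at once if the air cleaner is shoved more than 40 mm (distance of air_cleaner from where it was at the start of the episode above 0.04 m).
It fails at once if one of the things round the air cleaner is moved more than 25 mm or picked up (distance of any of specimen_cup_1, specimen_cup_2, specimen_cup_3, dropper_bottle, bench_timer, marker_black, tube_green from where it was at the start of the episode above 0.025 m).
It also fails if it takes over 59 s, if anything falls off the work surface, if the arm or the gripper's body presses on something with over 40 N, if the wrist force passes 120 N, or if a joint passes its speed limit or range.

## Working session

There is one attempt and no reset: what is moved stays moved. The work goes in short steps, Python scripts to look and compute and a shell command to move; the robot and the scene stay as the last step left them, time stands still between calls to the robot, and variables do not carry over. Pictures are saved under pics/ and viewed, at most 10 in all, crops included, and the job is handed in when it is done.

```bash
mkdir -p pics
cat > h.py <<'E'
import numpy as np, cv2
from workcell import get_obs, cams, ticket, boxes_of, ctrl
def snap(n,f=None):
    im,d=cams.get_image(n)
    if f: cv2.imwrite('pics/'+f,im[:,:,::-1])
    return im,d
def cloud(n,d):
    c=cams.get_calibration(n); K=np.array(c['mtx'],float);D=np.array(c['D'],float);R=np.array(c['R'],float);t=np.array(c['t'],float).ravel()
    v,u=np.mgrid[0:400,0:640]
    p=cv2.undistortPoints(np.stack([u,v],-1).reshape(-1,1,2).astype(float),K,D).reshape(400,640,2)
    P=np.dstack([p*d[...,None],d]); return (P-t)@R
def proj(n,X):
    c=cams.get_calibration(n); R=np.array(c['R'],float)
    return cv2.projectPoints(np.array(X,float).reshape(-1,3),cv2.Rodrigues(R)[0],np.array(c['t'],float),np.array(c['mtx'],float),np.array(c['D'],float))[0].reshape(-1,2)
E
python3 - <<'E'
from h import *
o=get_obs();print(o['ee_pos'],o['orientation'],o['ft_force'],o['width'],o['t'])
for n in('scene','top'):
    im,d=snap(n,n+'1.png');W=cloud(n,d)
    c=cams.get_calibration(n);print(n,-np.array(c['R']).T@np.array(c['t']).ravel())
    for k in('air_cleaner','slot_left','hatch_front','specimen_cup_1','dropper_bottle','bench_timer','marker_black','tube_green'):
        for b in boxes_of(n,k)[:4]:
            u,v=[int(round(x)) for x in b['centre']];print(k,round(b['score'],2),u,v,W[v,u].round())
E
```

```text
[ 171.89207922 -600.29963681  221.90857851] [-3.10955806e+00 -4.36352843e-01  2.82602488e-04] [-0.4148169   0.63570863  0.15903594] 87.79066214815728 0.0
scene [100.06690601 415.40589489 803.76133783]
air_cleaner 0.86 335 225 [543. 114.  80.]
slot_left 0.52 313 196 [568. 158. 193.]
hatch_front 0.63 333 190 [547. 118. 210.]
hatch_front 0.4 276 314 [445. 338.  16.]
specimen_cup_1 0.66 261 270 [534. 323.  69.]
specimen_cup_1 0.59 415 202 [ 498. -111.   69.]
specimen_cup_1 0.59 397 181 [ 589. -127.   60.]
specimen_cup_1 0.37 314 199 [560. 160. 193.]
dropper_bottle 0.61 241 246 [630. 334.  56.]
dropper_bottle 0.26 330 193 [534. 135. 222.]
bench_timer 0.57 278 314 [442. 334.  17.]
marker_black 0.78 365 286 [395. 124.  11.]
marker_black 0.44 243 248 [625. 332.  52.]
tube_green 0.23 241 247 [628. 335.  55.]
top [ 534.25745831  123.12040941 1115.14207096]
air_cleaner 0.78 331 209 [560. 111. 203.]
slot_left 0.82 306 214 [548. 168. 202.]
slot_left 0.6 426 188 [ 617. -140.   73.]
hatch_front 0.57 335 204 [571. 101. 193.]
specimen_cup_1 0.84 427 188 [ 618. -143.   71.]
specimen_cup_1 0.69 420 229 [ 510. -123.   73.]
specimen_cup_1 0.6 252 221 [532. 317.  71.]
dropper_bottle 0.48 251 180 [639. 318.  82.]
bench_timer 0.71 249 252 [447. 335.  14.]
marker_black 0.72 327 270 [397. 120.  12.]
marker_black 0.22 332 205 [569. 108. 194.]
tube_green 0.58 422 167 [ 682. -148.    1.]
tube_green 0.18 366 212 [553.  29. 192.]
```

View pics/top1.png

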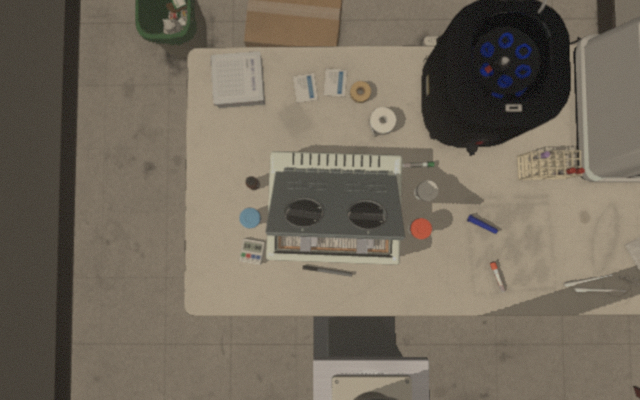

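View pics/scene1.png

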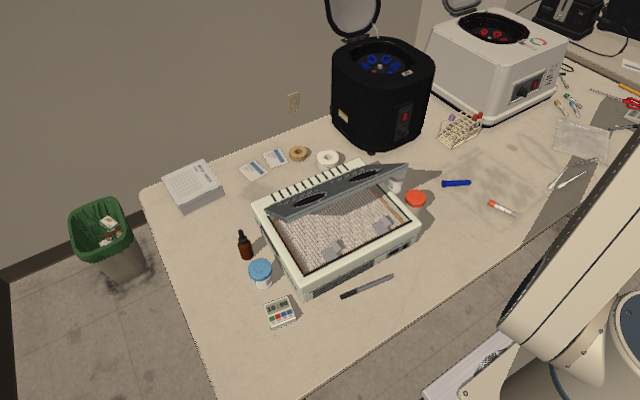

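The top view shows the housing at cols 268–402, rows 153–262. The hatch (270–403, 170–236) is open with its discs at (304,213) and (367,214). The marker lies in front at (328,270), and cups sit on both sides. Next I'll fit the housing pose and the hatch plane.

Run:
```python
from h import *
im,d=snap('top');W=cloud('top',d)
box=np.zeros((400,640),bool);box[145:268,262:409]=1
m=box&(W[...,2]>90)&(W[...,2]<104)&(d>0)
big=box&(W[...,2]>88)&(d>0)
r=cv2.minAreaRect(W[m][:,:2].astype(np.float32));print('rim',r)
P=W[box&(W[...,2]>125)&(d>0)]
for i in range(3):
    c=np.median(P,0) if i==0 else P.mean(0)
    n=np.linalg.svd(P-P.mean(0),full_matrices=False)[2][2];n*=np.sign(n[2]);s=(P-P.mean(0))@n;P=P[abs(s)<4]
c=P.mean(0);print('plane',c,n,'tilt',np.arccos(n[2]),'yaw',np.arctan2(-n[1],-n[0]),len(P))
print('hatch',cv2.minAreaRect(P[:,:2].astype(np.float32)),P.min(0),P.max(0))
# rim edges along world
Q=W[m]
for y0 in range(-20,260,40):
    q=Q[abs(Q[:,1]-y0)<15]; print(y0,q[:,0].min().round(),q[:,0].max().round())
for x0 in (430,450,660,680):
    q=Q[abs(Q[:,0]-x0)<10]; 
    if len(q):print(x0,q[:,1].min().round(),q[:,1].max().round())
```

```text
rim ((568.2840576171875, 102.29360961914062), (341.6505126953125, 281.5696716308594), 87.82755279541016)
plane [571.89633133 101.78995514 191.23949719] [ 0.65534676 -0.02537388  0.75490184] tilt 0.7152918910940813 yaw 3.1028937304026862 7098
hatch ((576.1763916015625, 101.84217071533203), (304.9464416503906, 151.28256225585938), 87.80049896240234) [494.94031001 -52.39207701 125.01029669] [654.67066159 256.23267746 253.50210538]
-20 425.0 704.0
20 425.0 704.0
60 427.0 707.0
100 427.0 707.0
140 430.0 710.0
180 433.0 710.0
220 433.0 714.0
430 -64.0 276.0
450 -64.0 276.0
660 -71.0 269.0
680 -71.0 266.0
```

```bash
python3 -m creep '[0.02,0.03,0.04,0.12, 0.18,0.352,0.11,1.2, 0.18,0.352,0.11,1.2, 0.18,0.352,0.11,1.2, 0.18,0.352,0.11,1.2, 0.18,0.352,0.11,1.2, 0.18,0.352,0.11,1.2, 0.18,0.352,0.11,1.2, 0.18,0.352,0.11,1.2, 0.18,0.352,0.11,1.2]' 0
python3 -m creep '[0.176,0.352,0,1.2, 0.176,0.352,0,1.2, 0.176,0.352,0,1.2, 0.176,0.352,0,1.2, 0.176,0.352,0,1.2, 0.176,0.352,0,1.2, 0.176,0.352,0,1.2, 0.176,0.352,0,1.2, 0.176,0.352,0,1.2, 0.176,0.352,0,1.2]'
python3 -m creep '[0,0,0,0.42, 0,0,0,0.42, 0,0,0,0.42, 0,0,0,0.42]'
python3 - <<'E'
from h import *
o=get_obs();print(o)
E
```

```text
t: 1.78
ee_pos: [351.9, -247.9, 333.1]
orientation: [2.314, 2.123, 0.0]
ft_force: [0.9, -0.1, 0.4]
width: 24.3
grasp_force: 0.0
t: 2.62
ee_pos: [529.1, 106.3, 332.5]
orientation: [0.707, 3.06, 0.002]
ft_force: [-0.8, 0.5, 0.4]
width: 0.3
grasp_force: 0.0
t: 2.95
ee_pos: [527.5, 102.6, 332.4]
orientation: [-0.056, -3.141, 0.0]
ft_force: [0.2, -0.2, 0.2]
width: 0.4
grasp_force: 0.0
{'t': 2.95, 'qpos': array([ 1.69917511e-01,  1.79536924e-01,  1.70745826e+00, -8.86790653e-05,
        1.25478134e+00, -1.36521613e+00]), 'qvel': array([-4.32373745e-03, -4.95187478e-03,  2.71679182e-03,  1.94911005e-04,
        3.13030954e-04, -4.26830643e-01]), 'joint_torque': array([ 2.54540350e-01, -4.19254839e+01, -3.03845894e+01,  2.41208516e-03,
        7.20027415e-02, -3.40775046e-01]), 'ee_pos': array([527.51457528, 102.55407858, 332.36451144]), 'orientation': array([-5.59696159e-02, -3.14092911e+00,  1.83967150e-04]), 'ft_force': array([ 0.24133572, -0.17840157,  0.22456244]), 'moment': array([ 0.02316834, -0.18234206,  0.03441263]), 'grasp_force': 0.0, 'width': 0.35047423136129097}
```

```bash
python3 -m creep '[0,0,-0.03,0, 0,0,-0.06,0, 0,0,-0.087,0, 0,0,-0.087,0]'
python3 -m creep '[-0.003,0,-0.008,0, -0.007,0,-0.016,0, -0.013,0,-0.026,0, -0.018,0,-0.034,0, -0.023,0,-0.042,0, -0.028,0,-0.050,0, -0.032,0,-0.058,0, -0.036,0,-0.067,0, -0.039,0,-0.076,0, -0.039,0,-0.076,0]'
python3 -m creep '[-0.003,0,-0.009,0, -0.005,0,-0.018,0, -0.007,0,-0.027,0, -0.009,0,-0.036,0, -0.009,0,-0.042,0, -0.010,0,-0.047,0, -0.010,0,-0.050,0, -0.010,0,-0.050,0]'
```

```text
t: 3.28
ee_pos: [524.4, 101.7, 240.8]
orientation: [-0.067, -3.133, 0.002]
ft_force: [-0.1, 0.5, 0.4]
width: 0.1
grasp_force: 0.0
t: 4.12
ee_pos: [486.7, 101.9, 167.5]
orientation: [-0.067, -3.137, 0.001]
ft_force: [0.5, 0.7, 0.2]
width: 0.4
grasp_force: 0.0
t: 4.78
ee_pos: [478.1, 102.1, 118.7]
orientation: [-0.067, -3.14, 0.001]
ft_force: [-0.3, -0.4, -0.3]
width: 0.5
grasp_force: 0.0
```

Run:
```python
from h import *
im,d=snap('scene');cv2.imwrite('pics/s2.png',cv2.resize(im[130:310,220:450,::-1],None,fx=3,fy=3))
W=cloud('scene',d)
```

```text
(no output)
```

View pics/s2.png

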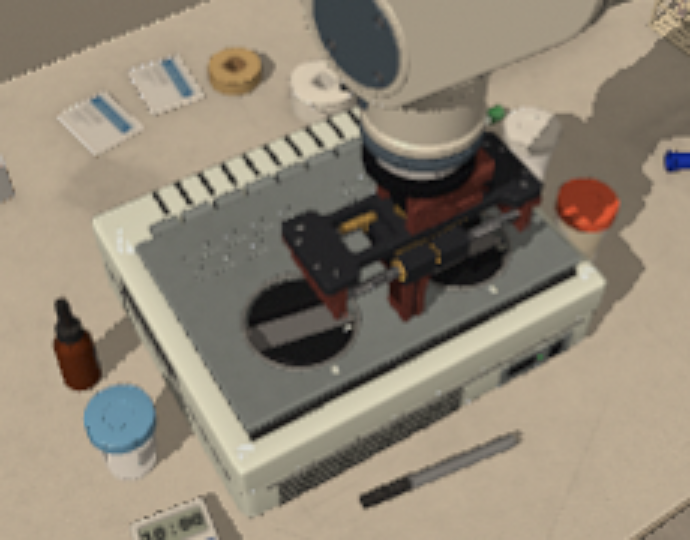

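The hatch followed the fingertip down and is nearly on its seal, with a small gap still at the front edge. The left slot (about 300,332 in the crop) is roughly parallel to that edge. I'll press a little further.

```bash
python3 -m creep '[0,0,-0.003,0, 0,0,-0.005,0, 0,0,-0.005,0, 0,0,-0.005,0]'
python3 -m creep '[0,0,-0.002,0, 0,0,-0.002,0, 0,0,-0.002,0, 0,0,-0.002,0]'
```

```text
t: 5.17
ee_pos: [478.8, 102.3, 114.9]
orientation: [0.067, 3.14, 0.0]
ft_force: [-1.2, 0.6, 5.2]
width: 0.3
grasp_force: 2.5
t: 5.5
ee_pos: [478.9, 102.3, 114.4]
orientation: [0.067, 3.14, 0.0]
ft_force: [-7.3, -1.6, 23.6]
width: 0.5
grasp_force: 11.9
```

```bash
python3 -m creep '[0,0,0.03,0, 0,0,0.07,0, -0.04,0,0.1,0, -0.08,0,0.1,0, -0.11,0,0.1,0, -0.11,0,0.1,0]' 0.45
cat > look.py <<'E'
from h import *
import sys
im,d=snap('top',sys.argv[1]);W=cloud('top',d)
C=np.array([568.3,102.3]);a=-0.038
xh=np.array([np.cos(a),np.sin(a)]);yh=np.array([-np.sin(a),np.cos(a)])
P=W[185:225,300:375].reshape(-1,3)
m=(W[...,2]>90)&(W[...,2]<106)&(d>0);m[:145]=0;m[268:]=0;m[:,:262]=0;m[:,409:]=0
h=(W[...,2]>105)&(W[...,2]<125)&(d>0);h[:145]=0;h[268:]=0;h[:,:262]=0;h[:,409:]=0
print('hatch+rim',cv2.minAreaRect(W[m|h][:,:2].astype(np.float32)))
# orthophoto of hatch, 1mm/px ; rows -> -x, cols -> -y (housing axes)
g=np.array([[*(C+xh*(100-r/2)+yh*(150-c/2)),114.5] for r in range(500) for c in range(600)])
uv=proj('top',g).astype(np.float32).reshape(500,600,2)
o=cv2.remap(im,uv[...,0],uv[...,1],cv2.INTER_CUBIC)[:,:,::-1]
cv2.imwrite('pics/ortho_'+sys.argv[1],o)
for n,s in(('L',1),('R',-1)):
    e=C+xh*(88-145)+yh*72*s;print(n,'nominal',e)
E
python3 look.py t3.png
```

```text
t: 6.0
ee_pos: [362.2, 101.4, 212.1]
orientation: [-0.066, -3.137, 0.001]
ft_force: [-0.8, -0.5, -0.4]
width: 37.0
grasp_force: 0.0
hatch+rim ((568.2474365234375, 102.20310974121094), (341.56121826171875, 281.545166015625), 87.86466217041016)
L nominal [514.07649063 176.41350101]
R nominal [508.60580746  32.5174565 ]
```

View pics/ortho_t3.png

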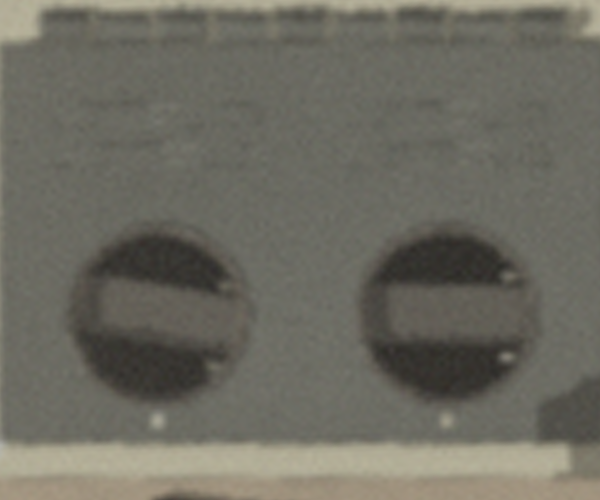

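Each disc's slot shows clearly: left tilted about 0.15 rad clockwise, right about 0.03. Both discs are within 2–3 mm of nominal, in the crop at (161,313) and (449,313).

```bash
python3 -m creep '[0.03,0.02,0,0, 0.07,0.04,0,-0.06, 0.11,0.06,0,-0.12, 0.15,0.074,-0.03,-0.14, 0.153,0.074,-0.06,-0.14, 0.153,0.074,-0.075,-0.14, 0.153,0.074,-0.075,-0.14, 0.153,0.074,-0.075,-0.14, 0.153,0.074,-0.075,-0.14]'
```

```text
t: 6.8
ee_pos: [522.3, 176.3, 138.3]
orientation: [0.287, 3.127, 0.001]
ft_force: [0.2, -0.3, 0.8]
width: 39.5
grasp_force: 0.0
```

```bash
python3 -m creep '[-0.008,-0.001,-0.005,0, -0.008,-0.001,-0.01,0, -0.008,-0.001,-0.016,0, -0.008,-0.001,-0.022,0, -0.008,-0.001,-0.027,0, -0.008,-0.001,-0.031,0, -0.008,-0.001,-0.031,0]'
```

```text
t: 7.38
ee_pos: [513.0, 175.0, 105.5]
orientation: [-0.287, -3.127, 0.001]
ft_force: [0.3, -0.1, -0.6]
width: 39.6
grasp_force: 0.0
```

```bash
python3 -m creep '[0,0,0,-0.08, 0,0,0,-0.16, 0,0,0,-0.24, 0,0,0,-0.32, 0,0,0,-0.40, 0,0,0,-0.48, 0,0,0,-0.56, 0,0,0,-0.64, 0,0,0,-0.72, 0,0,0,-0.72]'
python3 -m creep '[0,0,0,-0.08, 0,0,0,-0.16, 0,0,0,-0.24, 0,0,0,-0.32, 0,0,0,-0.40, 0,0,0,-0.48, 0,0,0,-0.56, 0,0,0,-0.64, 0,0,0,-0.72, 0,0,0,-0.72]'
python3 -c "from h import *;o=get_obs();print(o['moment'],np.degrees(2*np.arctan2(o['orientation'][1],o['orientation'][0])))"
```

```text
t: 8.22
ee_pos: [513.5, 175.3, 106.4]
orientation: [-1.374, -2.825, 0.0]
ft_force: [-0.3, -0.0, 0.4]
width: 39.6
grasp_force: 0.0
t: 9.05
ee_pos: [513.5, 175.3, 106.1]
orientation: [-2.278, -2.162, 0.001]
ft_force: [0.6, 0.1, 0.2]
width: 39.6
grasp_force: 0.0
[ 0.00829738 -0.03042125  0.01224104] -272.9927132977833
```

```bash
python3 -m creep '[0,0,0,-0.04, 0,0,0,-0.08, 0,0,0,-0.11, 0,0,0,-0.11]'
python3 -c "from h import *;o=get_obs();print(o['moment'],np.degrees(2*np.arctan2(o['orientation'][1],o['orientation'][0])))"
python3 -m creep '[0,0,0,-0.04, 0,0,0,-0.08, 0,0,0,-0.11, 0,0,0,-0.11]'
python3 -c "from h import *;o=get_obs();print(o['moment'],np.degrees(2*np.arctan2(o['orientation'][1],o['orientation'][0])))"
```

```text
t: 9.38
ee_pos: [513.7, 175.4, 106.5]
orientation: [-2.391, -2.038, -0.0]
ft_force: [1.0, 0.9, -0.2]
width: 39.0
grasp_force: 0.3
[ 0.0766472  -0.06994263  0.0119163 ] -279.1146691191908
t: 9.72
ee_pos: [513.8, 175.5, 106.6]
orientation: [2.494, 1.908, 0.0]
ft_force: [0.2, 2.1, -2.4]
width: 39.8
grasp_force: 30.8
[ 0.50302415 -0.03079493  2.15582584] 74.8415555437997
```

```bash
python3 -m creep '[0,0,0,0.1, 0,0,0,0.2, 0,0,0.01,0.2, 0,0,0.03,0.2, 0,0,0.05,0.2, 0,0,0.05,0.2]'
python3 -m creep '[0,-0.03,0,0.12, -0.002,-0.06,0,0.24, -0.005,-0.09,0,0.36, -0.005,-0.12,0,0.48, -0.005,-0.144,0,0.60, -0.005,-0.144,0,0.72, -0.005,-0.144,0,0.84, -0.005,-0.144,0,0.96, -0.005,-0.144,0,1.08, -0.005,-0.144,0,1.2]'
python3 -m creep '[0,0,0,0.12, 0,0,0,0.24, 0,0,0,0.36, 0,0,0,0.36, 0,0,0,0.36, 0,0,0,0.36]'
python3 look.py t4.png; python3 -c "
from h import *;o=get_obs();print(2*np.arctan2(o['orientation'][1],o['orientation'][0]))"
```

```text
t: 10.22
ee_pos: [515.9, 175.9, 160.6]
orientation: [2.3, 2.136, 0.009]
ft_force: [0.6, 1.3, 0.0]
width: 39.8
grasp_force: 0.0
t: 11.05
ee_pos: [508.4, 30.9, 156.5]
orientation: [-0.684, -3.066, -0.0]
ft_force: [0.3, 0.4, 0.0]
width: 39.7
grasp_force: 0.0
t: 11.55
ee_pos: [508.5, 31.2, 156.5]
orientation: [0.137, 3.139, 0.0]
ft_force: [0.2, 0.1, 0.2]
width: 39.2
grasp_force: 0.0
hatch+rim ((568.32568359375, 102.29204559326172), (341.4844665527344, 281.8338317871094), 87.7525863647461)
L nominal [514.07649063 176.41350101]
R nominal [508.60580746  32.5174565 ]
3.0554014545892727
```

View pics/ortho_t4.png

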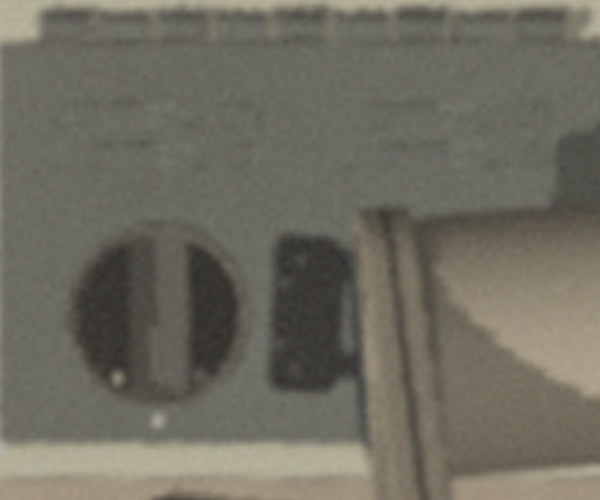

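The left slot now runs front to back at its mark (crop 158,313), so that fastener is locked and the housing hasn't moved. The right fastener gets the same treatment.

```bash
python3 -m creep '[0,0,-0.012,0, 0,0,-0.024,0, 0,0,-0.033,0, 0,0,-0.039,0, 0,0,-0.045,0, 0,0,-0.050,0, 0,0,-0.050,0]'
```

```text
t: 12.18
ee_pos: [508.1, 31.2, 105.6]
orientation: [-0.131, -3.138, 0.0]
ft_force: [0.1, 0.1, 0.0]
width: 39.5
grasp_force: 0.0
```

```bash
python3 -m creep '[0,0,0,-0.08, 0,0,0,-0.16, 0,0,0,-0.24, 0,0,0,-0.32, 0,0,0,-0.40, 0,0,0,-0.48, 0,0,0,-0.56, 0,0,0,-0.64, 0,0,0,-0.72, 0,0,0,-0.80]'
python3 -m creep '[0,0,0,-0.08, 0,0,0,-0.16, 0,0,0,-0.24, 0,0,0,-0.32, 0,0,0,-0.40, 0,0,0,-0.48, 0,0,0,-0.56, 0,0,0,-0.64, 0,0,0,-0.72, 0,0,0,-0.72]'
python3 -m creep '[0,0,0,-0.04, 0,0,0,-0.08, 0,0,0,-0.12, 0,0,0,-0.16, 0,0,0,-0.19, 0,0,0,-0.22, 0,0,0,-0.22]'
python3 -c "from h import *;o=get_obs();print(o['moment'],2*np.arctan2(o['orientation'][1],o['orientation'][0]))"
```

```text
t: 13.02
ee_pos: [508.0, 31.4, 106.5]
orientation: [-1.348, -2.837, 0.0]
ft_force: [-1.9, 0.9, -1.2]
width: 39.6
grasp_force: 0.9
t: 13.85
ee_pos: [508.4, 31.4, 106.6]
orientation: [-2.26, -2.182, 0.0]
ft_force: [-0.6, 0.5, -0.6]
width: 39.7
grasp_force: 0.0
t: 14.43
ee_pos: [508.9, 31.5, 106.8]
orientation: [2.478, 1.93, 0.001]
ft_force: [0.6, 4.1, 0.2]
width: 40.1
grasp_force: 23.6
[ 0.64949043 -0.00553944  1.68047998] 1.3236057512908757
```

Stop reached. I'll ease off, lift, retreat and check.

```bash
python3 -m creep '[0,0,0,0.1, 0,0,0,0.2, 0,0,0.01,0.2, 0,0,0.04,0.2, 0,0,0.08,0.2, 0,0,0.11,0.2, -0.04,0,0.11,0.2, -0.08,0,0.11,0.2, -0.11,0,0.11,0.2, -0.11,0,0.11,0.2]'
python3 -m creep '[-0.03,0,0,0, -0.03,-0.04,0,0, -0.03,-0.08,0,0, -0.03,-0.12,0,0, -0.03,-0.15,0,0, -0.03,-0.15,0,0, -0.03,-0.15,0,0, -0.03,-0.15,0,0]'
python3 look.py t5.png
```

```text
t: 15.27
ee_pos: [392.6, 31.0, 216.5]
orientation: [-2.279, -2.159, 0.004]
ft_force: [-0.4, -1.0, -0.6]
width: 39.4
grasp_force: 0.0
t: 15.93
ee_pos: [368.8, -118.8, 216.8]
orientation: [2.281, 2.16, 0.001]
ft_force: [0.1, 1.1, -0.1]
width: 39.4
grasp_force: 0.0
hatch+rim ((568.1307983398438, 102.1915054321289), (341.7643737792969, 281.48077392578125), 87.85870361328125)
L nominal [514.07649063 176.41350101]
R nominal [508.60580746  32.5174565 ]
```

View pics/ortho_t5.png

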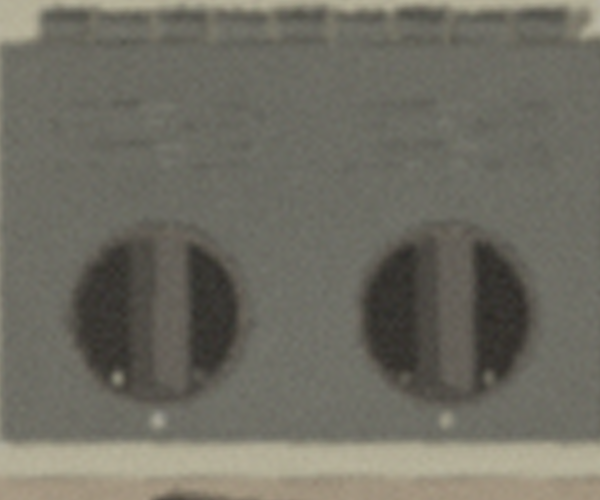

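Both slots run front to back at their marks, the housing hasn't moved and the hand is clear.

```bash
python3 -c "from h import *;print(ticket.close_job())"
```

```text
the job is handed in; nothing more can be done
None
```

The job is handed in: the hatch was pressed onto its seal and both fasteners were turned to their stops, the last picture shows both slots at their marks with the housing unmoved and the hand clear, and the hand-in returned no verdict.

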